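# Set the bead trough's gate to the gauge blade

## Task

Raise the brass gate of the sorting trough, slide the gauge's flat blade in under it along the trough floor until the red band on the blade lies right below the gate, and let go of the gauge. Then bring the gate down gently onto the red band and leave the gauge lying there, without disturbing the bowl, bead tray, funnel or awl.

Things in the scene. Friction and masses are not known exactly. Their poses are not given: they have to be found in the camera images.
- trough: Fixed beech trough, 80 mm wide. Origin on the counter (z = 0) straight below the gate's mid-plane, mid-width; +x: the way the blade goes in, z up. Its flat floor, top 12 mm above the counter, runs from x = -140 to +170 mm; the part x = -140 to -10 is an open apron without walls.
- slot (a point): Middle of the gap under the gate, on the floor's top (12 mm above the counter). Two posts 40 mm apart, 20 mm thick along x, tops 75 mm above the counter, flank it and guide the gate. Behind them: side walls 64 mm apart inside, tops 57 mm above the counter, and a cross wall 82 mm past the gate; beads lie beyond it.
- gate_lift (a joint): Height of the gate's lower edge above the trough floor, in m: 0 shut, 0.028 fully up. Starts between 0 and 0.004 (too low for the 6 mm blade). The gate slides straight up and down with about 3.5 N of friction and stays where it is left.
- gate_grip (a point): Centre of the brass handle bar on top of the gate: 14 mm along the trough's x, 64 mm across, 20 mm tall. Pinch it from above (fingers closing along the trough's x) or press it down from above. Its centre is 110 mm above the counter when the gate is shut, and rises with it.
- gate: The brass gate plate, 5 mm thick (trough x), 50 mm wide, 88 mm tall, standing between the posts under the handle bar; origin at the middle of its lower edge, axes as the trough's.
- gauge: Loose gauge, 0.13 to 0.21 kg: flat dark blue-grey steel blade 160 x 30 x 6 mm with an upright dark horn grip block near its rear, 44 mm long (x), 18 mm wide (y), from 6 to 50 mm above the underside. Origin on the underside below the grip block's centre; +x to the blade's tip (tip x = +135 mm, rear end x = -25 mm), z up. Starts flat on the counter.
- gauge_band (a point): Middle of the red band painted across the blade's top face: 15 mm wide (along the blade), 100 mm ahead of the grip's centre, 35 mm behind the tip, 6 mm above the underside.
- gauge_tip (a point): Middle of the blade's front end, 135 mm ahead of the grip's centre, 3 mm above the underside.
- bowl: Glazed green bowl, rim 116 mm across, 55 mm high, loose; origin under its centre. Leave alone.
- tray: Black onyx bead tray, 90 x 140 x 20 mm, loose; origin under its centre. Leave alone.
- funnel: Copper funnel on a squat round stand 90 mm across, 118 mm high in all, loose; origin under its centre. Leave alone.
- awl: Awl with horn handle, 150 mm long, 22 mm thick, lying flat, loose; origin on its underside near the front of the handle, +x to the point. Leave alone.

How it is judged:
On the way, in this order (a step that is already met when the one before it is completed fails the run):
1. The gate is raised so that its lower edge stands more than 14 mm above the trough floor, with the gauge not yet under it (value of joint gate_lift above 0.014 m and x of gauge_tip in the frame of trough below -0.003 m), for 0.2 s.
2. Gate still over 10 mm up, the gauge lies flat on the trough floor, released, along the trough within 6 degrees, the middle of its red band within 5 mm of the gate's mid-plane (x of gauge_band in the frame of trough between -0.005 and 0.005 m and y of gauge_band in the frame of trough between -0.006 and 0.006 m and z of gauge_band in the frame of trough below 0.0205 m and z of gauge_tip in the frame of trough below 0.018 m and angle between the x axis of gauge and the x axis of trough, either way round below 0.105 rad and angle between gauge's own z axis and vertical below 0.06 rad and contact force between the fingers and gauge below 0.1 N and value of joint gate_lift above 0.01 m), for 0.2 s.
At the end, for the whole second after the job is handed in: The gate is down on the blade (lower edge under 8 mm above the trough floor), the gauge lies flat on that floor, at rest, along the trough within 6 degrees, the middle of its red band within 5 mm of the gate's mid-plane, and the robot touches nothing (x of gauge_band in the frame of trough between -0.005 and 0.005 m and y of gauge_band in the frame of trough between -0.006 and 0.006 m and z of gauge_band in the frame of trough below 0.0205 m and z of gauge_tip in the frame of trough below 0.018 m and angle between the x axis of gauge and the x axis of trough, either way round below 0.105 rad and angle between gauge's own z axis and vertical below 0.06 rad and contact force between the fingers and gauge below 0.1 N and value of joint gate_lift between 0.0045 and 0.008 m and linear speed of gauge below 0.01 m/s and contact force between the arm and anything else below 0.1 N).
It fails at once if The gate is pressed onto the gauge, or the gauge rammed against the gate, with more than 40 N (contact force between gate and gauge above 40 N).
It fails at once if The green bowl is moved more than 25 mm or tipped (distance of bowl from where it was at the start of the episode above 0.025 m or angle between bowl's own z axis and vertical above 0.3 rad).
It fails at once if The onyx bead tray is moved more than 25 mm or tipped (distance of tray from where it was at the start of the episode above 0.025 m or angle between tray's own z axis and vertical above 0.3 rad).
It fails at once if The copper funnel is moved more than 25 mm or tipped (distance of funnel from where it was at the start of the episode above 0.025 m or angle between funnel's own z axis and vertical above 0.3 rad).
It fails at once if The awl is moved more than 25 mm or tipped (distance of awl from where it was at the start of the episode above 0.025 m or angle between awl's own z axis and vertical above 0.3 rad).
It also fails if it takes over 61 s, if anything falls off the work surface, if the arm or the gripper's body presses on something with over 40 N, if the wrist force passes 120 N, or if a joint passes its speed limit or range.

## Robot

A 7-joint arm with a two-finger parallel gripper is mounted at the origin on the work surface. World frame = base frame: x ahead of the robot, y to its left, z up, the work surface at z = 0. Lengths are in m, angles in rad, forces in N, time in s.
With the tool pointing down it reaches from about 0.4 to 0.85 m from the base axis. Payload 4.5 kg.
Tool frame: the origin (TCP) lies midway between the tips of the shut fingers; the grasp point (between the pads) lies 19 mm behind it (ctrl.hold_point_z is the distance from the TCP to the grasp point, in m); z points along the fingers, y is the line along which they close (so a half turn about z gives the same grasp; the last joint's range is limited). The gripper opens to 85 mm and grips with 20 to 120 N. Pads are 22 mm wide; open, the fingers measure 114 mm over their backs; the gripper's body (76 mm by 85 mm) begins 54 mm behind the grasp point. The pads swing forward as they close: fully open they stand 13 mm farther back than shut.
Start: joints at [1.17, 0.689, -0.195, 1.565, 0.157, 0.902, -0.215], TCP at [0.263, -0.567, 0.231] pointing down, gripper open.
Joint ranges: [-3.01, 3.01], [-0.46, 2.08], [-1.47, 1.51], [0.13, 2.56], [-1, 4.14], [0.04, 2.09], [-2.66, 2.66]. Speed limits (rad/s): [2.57, 2.57, 3.14, 3.14, 3.14, 3.14, 3.14].

## Interface

Orientations are given as a 3x3 rotation matrix whose columns are the frame's x, y, z axes.
In Python, from cell import readout, eyes, ticket, cut_out, spot_point, ctrl gives the robot as it stands.
- The arm moves only by the shell command python3 -m pendant 'ROWS'. ROWS is JSON, a list that holds one entry, the list of rows, each a list of 5 numbers: the finger opening in mm, from 0 to 85.4, then the shift along the tool's x, y, z in mm, then the turn about the tool's z in degrees. A call has 1 to 12 rows; each row is the pose to reach, as a shift and turn from the pose commanded when the call began, along the tool's axes at that moment; what a row does not reach only later rows make up. A row lasts 1/12 s, in which the tool goes at most 41.7 mm and 7.16 degrees, less where a joint would pass 70% of its speed; a pose out of reach is approached as far as the arm can. A call with a gripper value outside its range is refused whole. The fingers move at their own pace and stop on an object; the grip force is fixed at half the most. Time passes only in rows, so rows that repeat a pose let the fingers close. It gives the time, the measured TCP pose, the force, the opening and the grip force at its end, in the units of the state.
- readout.state(): the state, without advancing time (a new reading comes with each control period).
- eyes.capture(name): name is "side" or "top"; returns (picture, depth): 384x512x3 uint8, red, green, blue; 384x512 float32, m along the optical axis (not along the pixel's ray), 0 where there is no reading.
- eyes.get_calibration(name): a dict with "fov_y" (degrees; the focal length in pixels is half the picture's height over the tangent of half this angle, whatever the lens; pixels are square), "cx", "cy" (the principal point, pixels), "D" ([k1, k2, p1, p2, k3] as OpenCV has them; the pictures are not rectified), "extrinsics" (4x4, takes a point from world to camera coordinates). Camera axes: x right, y down, z forward; pixel columns grow to the right and rows downward; lengths in m; the calibration is good to about 2 mm. A picture is of the moment at which its call begins. get_calibration takes no time and is no camera call.
- ticket.sign_off(): hands the job in; it is judged then, once.
Trained networks look in the newest picture that a camera, given by its name, has taken for a name from the list of things; names that differ only in an ending like _2 or _b are one class to them, and where a whole thing is asked for, a point or a joint stands for the part that bears it (a point fixed in the world has none). Each returns a list of dicts, best first, with "confidence" (0 to 1); they miss things now and then, are a little off and sometimes report something else, mostly with a low value. They report only what shows in the picture. A call takes as long as a camera call.
- cut_out(camera, name): "mask" (384x512 bool, what is visible of it).
- spot_point(camera, name): "position" ([x, y, z] in m, in world coordinates, good to about 4 mm: a listed point, or the origin of a listed thing).
The state is a dict: "time": time; "joints": joint angles; "joint_vel": joint speeds; "effort": joint torques, N m; "ee_pos": TCP position; "eef_rot": TCP orientation; "contact_force": force on the tool from outside, world axes, zero at the start; "torque": the same for the moment, N m; "opening": finger opening in m; "finger_force": force on a finger pad.
Only numpy, scipy, OpenCV 4.12 (cv2) and the standard library are available. Lean on these libraries where they do the work, as an engineer would, in place of code of your own. Each camera call takes 0.05 s, during which the arm holds its last target. There are 200 camera calls.

## Working session

There is one attempt and no reset: what is moved stays moved. The work goes in short steps, Python scripts to look and compute and a shell command to move; the robot and the scene stay as the last step left them, time stands still between calls to the robot, and variables do not carry over. Pictures are saved under pics/ and viewed, at most 11 in all, crops included, and the job is handed in when it is done.

```bash
ls; mkdir -p pics; cat > h.py <<'E'
import numpy as np, cv2
from cell import readout, eyes, ticket, cut_out, spot_point, ctrl
def K(n):
    c=eyes.get_calibration(n); f=192/np.tan(np.radians(c["fov_y"])/2)
    return np.array([[f,0,c["cx"]],[0,f,c["cy"]],[0,0,1]]),np.array(c["D"],float),np.array(c["extrinsics"])
def cloud(n,d):
    k,D,E=K(n); v,u=np.mgrid[:384,:512]
    p=cv2.undistortPoints(np.stack([u,v],-1).reshape(-1,1,2).astype(float),k,D).reshape(384,512,2)
    P=np.dstack([p*d[...,None],d])
    return (P-E[:3,3])@E[:3,:3]
def save(im,f,scale=1.5):
    cv2.imwrite('pics/'+f,cv2.resize(im[...,::-1],None,fx=scale,fy=scale))
E
python3 - <<'E'
from h import *
np.set_printoptions(precision=4,suppress=True)
for n in ("side","top"):
    im,d=eyes.capture(n); save(im,n+'0.png'); np.savez(n+'0.npz',im=im,d=d)
    for t in ("trough","slot","gate_grip","gauge","gauge_band","gauge_tip","bowl","tray","funnel","awl"):
        print(n,t,[(np.round(r["position"],4),round(r["confidence"],2)) for r in spot_point(n,t)[:2]])
s=readout.state();print(s["time"],s["ee_pos"],s["eef_rot"],s["contact_force"],ctrl.hold_point_z)
E
```

```text
pics
side trough [(array([ 0.5242,  0.0804, -0.0012]), 0.71), (array([ 0.4618, -0.3004, -0.0011]), 0.69)]
side slot [(array([0.5232, 0.0806, 0.0082]), 0.74)]
side gate_grip [(array([0.5255, 0.0797, 0.1111]), 0.64)]
side gauge [(array([ 0.4651, -0.3023, -0.003 ]), 0.95)]
side gauge_band [(array([ 0.5315, -0.2257,  0.0011]), 0.57)]
side gauge_tip [(array([ 0.5515, -0.2023,  0.0027]), 0.86)]
side bowl [(array([0.7865, 0.0354, 0.0016]), 0.55)]
side tray [(array([0.7852, 0.0338, 0.0019]), 0.3), (array([ 0.4632, -0.3007,  0.0013]), 0.24)]
side funnel [(array([0.7496, 0.2762, 0.0026]), 0.7)]
side awl [(array([ 0.5949, -0.4679,  0.001 ]), 0.56)]
top trough [(array([0.5227, 0.0834, 0.0011]), 0.61)]
top slot [(array([0.5277, 0.0831, 0.0134]), 0.84)]
top gate_grip [(array([0.5217, 0.0841, 0.1088]), 0.63)]
top gauge [(array([ 0.4643, -0.3031, -0.0019]), 0.7)]
top gauge_band [(array([ 0.534 , -0.2309,  0.0046]), 0.6)]
top gauge_tip [(array([ 0.5487, -0.1987,  0.0042]), 0.77)]
top bowl [(array([ 0.7821,  0.0307, -0.0017]), 0.6)]
top tray [(array([ 0.7628, -0.2332,  0.0003]), 0.65), (array([0.5221, 0.0818, 0.013 ]), 0.59)]
top funnel [(array([0.7503, 0.2796, 0.0012]), 0.83), (array([0.5221, 0.0842, 0.001 ]), 0.56)]
top awl [(array([ 0.5928, -0.4722,  0.0009]), 0.79), (array([0.527 , 0.0853, 0.0125]), 0.35)]
1.1 [ 0.2633 -0.5668  0.2313] [[ 0.9069  0.4213  0.0001]
 [ 0.4213 -0.9069 -0.    ]
 [ 0.      0.0001 -1.    ]] [ 0.7519 -0.1988  0.0695] 0.0187
```

View pics/top0.png

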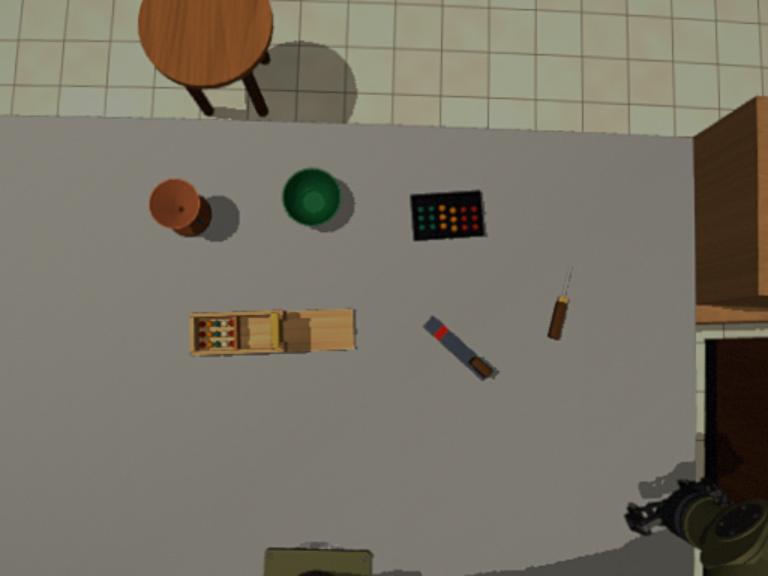

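View pics/side0.png

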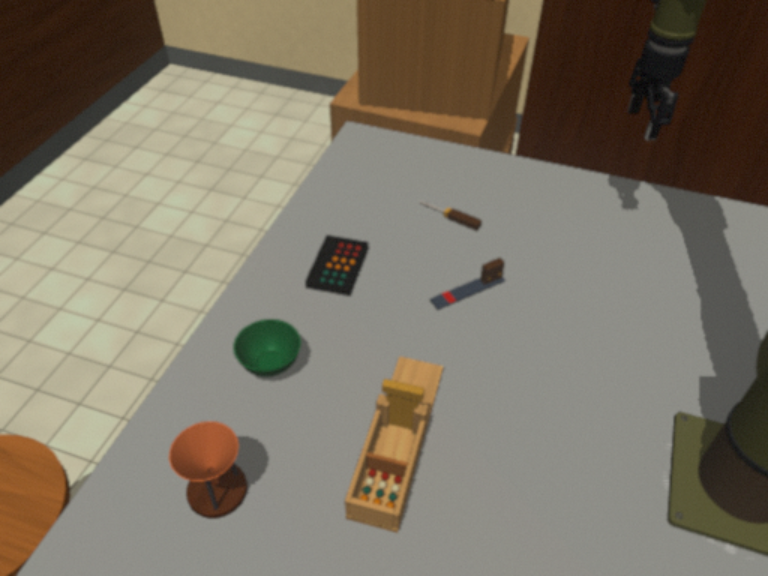

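```bash
python3 - <<'E'
from h import *
np.set_printoptions(precision=4,suppress=True)
z=np.load('top0.npz'); P=cloud('top',z['d']); im=z['im'].astype(int)
ok=z['d']>0
def rect(m,t):
    q=P[m][:,:2]; r=cv2.minAreaRect((q*1000).astype(np.float32)); print(t,m.sum(),np.median(P[m],0),r)
near=(np.hypot(P[...,0]-.524,P[...,1]-.082)<.2)&ok
rect(near&(P[...,2]>.1)&(P[...,2]<.14),'handle')
print(np.percentile(P[near&(P[...,2]>.1)&(P[...,2]<.14)][:,2],[50,90]))
rect(near&(P[...,2]>.05)&(P[...,2]<.064),'walls')
rect(near&(P[...,2]>.007)&(P[...,2]<.018),'floor')
g=(np.hypot(P[...,0]-.465,P[...,1]+.303)<.06)&ok&(P[...,2]>.042)
rect(g,'grip')
r=(im[...,0]>110)&(im[...,1]<70)&(im[...,2]<70)&ok&(np.hypot(P[...,0]-.53,P[...,1]+.23)<.06)
if r.sum()>4: rect(r,'band')
m=cut_out('top','gauge')[0]['mask']; rect(m&ok,'gauge')
E
```

```text
handle 116 [0.5195 0.0822 0.1214] ((519.409912109375, 82.87838745117188), (63.21494674682617, 14.327674865722656), 6.360647201538086)
[0.1214 0.1254]
walls 453 [0.5091 0.1807 0.0571] ((513.2987670898438, 163.73724365234375), (80.39612579345703, 180.4340057373047), 3.822061538696289)
floor 2104 [0.5192 0.0551 0.0123] ((523.54736328125, 80.12060546875), (386.3732604980469, 384.6854553222656), 16.9991512298584)
grip 99 [ 0.4594 -0.3042  0.0507] ((460.2341613769531, -303.7575378417969), (43.63151931762695, 16.58999252319336), 46.681663513183594)
band 50 [ 0.5265 -0.2299  0.007 ] ((526.8226928710938, -229.00611877441406), (14.823356628417969, 27.788711547851562), 46.11984634399414)
gauge 528 [ 0.4981 -0.2607  0.0079] ((497.9043273925781, -260.4427490234375), (155.09706115722656, 31.1957950592041), 48.257423400878906)
```

The top view shows the trough with the gate at about (275,330) and its open apron to the right, so trough +x is roughly world +y. The gauge lies diagonally, with the grip at (482,368) and the red band at (441,332). The side view agrees, and both targets are clear of the other objects. Next I'll refine with side depth and compute the first move.

```bash
cat >> h.py <<'E'
def plan(p,yaw_y,th=None):
    """tool shift (mm) and turn (deg) to TCP p with closing axis along heading yaw_y (deg, mod 180)"""
    s=readout.state(); R=np.array(s["eef_rot"]); a=np.degrees(np.arctan2(R[1,1],R[0,1]))
    dt=(yaw_y-a+90)%180-90
    print('t',s["time"],'ee',np.round(s["ee_pos"],4),'yaw',round(a,2),'shift',np.round(R.T@(np.array(p)-s["ee_pos"])*1000,1),'turn',round(-dt,2),'F',np.round(s["contact_force"],1),'op',s["opening"])
E
python3 - <<'E'
from h import *
np.set_printoptions(precision=4,suppress=True)
z=np.load('side0.npz'); P=cloud('side',z['d']); im=z['im'].astype(int); ok=z['d']>0
def rect(m,t):
    q=P[m][:,:2]; r=cv2.minAreaRect((q*1000).astype(np.float32)); print(t,m.sum(),np.median(P[m],0),r)
near=(np.hypot(P[...,0]-.521,P[...,1]-.082)<.2)&ok
h=near&(P[...,2]>.118)&(P[...,2]<.14)
rect(h,'handle top')
w=near&(P[...,2]>.054)&(P[...,2]<.06)&(P[...,1]>.08); rect(w,'walls')
g=(np.hypot(P[...,0]-.463,P[...,1]+.303)<.06)&ok&(P[...,2]>.046); rect(g,'grip')
r=(im[...,0]>110)&(im[...,1]<70)&(im[...,2]<70)&ok&(np.hypot(P[...,0]-.53,P[...,1]+.23)<.06); rect(r,'band')
plan([.520,.083,.20],93.8)
E
```

```text
handle top 123 [0.5241 0.0867 0.1199] ((523.7904052734375, 86.41650390625), (62.79774475097656, 14.772141456604004), 2.414027214050293)
walls 551 [0.5142 0.1966 0.056 ] ((517.9871826171875, 170.56402587890625), (79.69222259521484, 170.6102752685547), 3.6311309337615967)
grip 54 [ 0.4652 -0.2985  0.0482] ((465.83740234375, -299.1002197265625), (40.9619140625, 18.124839782714844), 52.99568557739258)
band 41 [ 0.5292 -0.2272  0.0043] ((528.537109375, -225.83937072753906), (16.860794067382812, 26.628393173217773), 53.09010696411133)
t 1.15 ee [ 0.2633 -0.5668  0.2313] yaw -65.09 shift [ 506.6 -481.3   31.3] turn 21.11 F [-0.3  0.2 -0.8] op 0.0852346617783875
```

```bash
python3 -m pendant '[[[85,507,-481,31,21],[85,507,-481,31,21],[85,507,-481,31,21],[85,507,-481,31,21],[85,507,-481,31,21],[85,507,-481,31,21],[85,507,-481,31,21],[85,507,-481,31,21],[85,507,-481,31,21],[85,507,-481,31,21],[85,507,-481,31,21],[85,507,-481,31,21]]]'; python3 -c "
from h import *
plan([.521,.0845,.19],93.7)"
```

```text
time: 2.15
ee_pos: [0.4478, -0.1004, 0.2093]
eef_rot: [[0.998, 0.068, 0.001], [0.068, -0.998, -0.0], [0.001, 0.0, -1.0]]
contact_force: [1.3, 0.3, 0.8]
opening: 0.0847
finger_force: 0.0
t 2.15 ee [ 0.4478 -0.1004  0.2093] yaw -86.09 shift [  85.6 -179.5   19.3] turn 0.21 F [1.3 0.3 0.8] op 0.08467204121965936
```

```bash
python3 -m pendant '[[[45,86,-180,19,0],[45,86,-180,19,0],[45,86,-180,19,0],[45,86,-180,19,0],[45,86,-180,19,0],[45,86,-180,19,0],[45,86,-180,19,0],[45,86,-180,19,0]]]'; python3 - <<'E'
from h import *
np.set_printoptions(precision=4,suppress=True)
plan([.521,.0845,.093],93.7)
ims=[eyes.capture(n)[0] for n in("top","side")]
a=cv2.resize(ims[0][160:280,110:270],(400,300)); b=cv2.resize(ims[1][190:370,190:430],(400,300))
save(np.hstack([a,b]),'c1.png',1)
E
```

```text
time: 2.82
ee_pos: [0.5203, 0.0824, 0.19]
eef_rot: [[0.998, 0.068, -0.001], [0.068, -0.998, -0.001], [-0.001, 0.001, -1.0]]
contact_force: [0.0, -0.7, 0.7]
opening: 0.0452
finger_force: 0.0
t 2.8167 ee [0.5203 0.0824 0.19  ] yaw -86.09 shift [ 0.9 -2.1 97. ] turn 0.21 F [ 0.  -0.7  0.7] op 0.04521259919936346
```

View pics/c1.png

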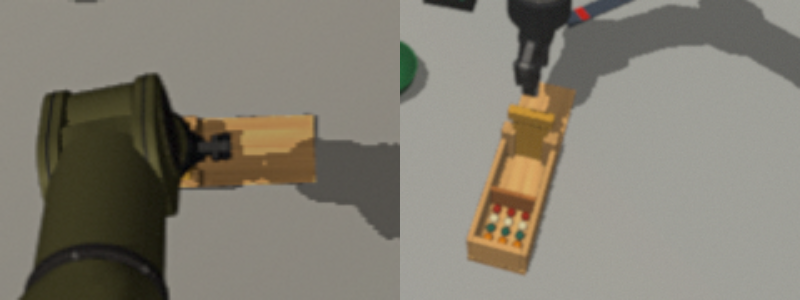

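The arm hides the gate in the top crop. In the side crop the fingers (528,80) stand right over the brass bar (530,115). I'll descend and pinch.

```bash
python3 -m pendant '[[[45,1,-2,30,0],[45,1,-2,60,0],[45,1,-2,80,0],[45,1,-2,97,0],[45,1,-2,97,0],[5,1,-2,97,0],[5,1,-2,97,0],[5,1,-2,97,0],[5,1,-2,97,0],[5,1,-2,97,0]]]'
```

```text
time: 3.75
ee_pos: [0.5224, 0.0835, 0.0943]
eef_rot: [[0.998, 0.066, 0.002], [0.066, -0.998, -0.001], [0.002, 0.002, -1.0]]
contact_force: [-0.2, -4.7, 2.0]
opening: 0.0128
finger_force: 62.5
```

```bash
python3 -m pendant '[[[5,0,0,-8,0],[5,0,0,-16,0],[5,0,0,-24,0],[5,0,0,-24,0],[5,0,0,-24,0]]]'; python3 - <<'E'
from h import *
for n in("side",):
    im,d=eyes.capture(n)
    P=cloud(n,d); print([ (np.round(r["position"],4),round(r["confidence"],2)) for r in spot_point(n,"gate")+spot_point(n,"gate_grip")])
save(im[190:370,190:430],'c2.png',2)
E
```

```text
time: 4.17
ee_pos: [0.5224, 0.0835, 0.1182]
eef_rot: [[0.998, 0.067, 0.002], [0.067, -0.998, -0.001], [0.002, 0.002, -1.0]]
contact_force: [0.5, -5.1, 2.4]
opening: 0.0131
finger_force: 62.4
[(array([0.5232, 0.0869, 0.0363]), 0.91), (array([0.5238, 0.0818, 0.1321]), 0.96)]
```

View pics/c2.png

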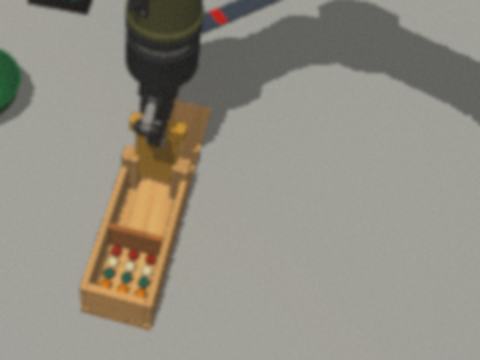

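The side crop shows the gate up with open space under it, about 24 mm above its start. Release, retreat and go to the gauge.

```bash
python3 -m pendant '[[[45,0,0,0,0],[45,0,0,0,0],[45,0,0,0,0],[45,0,0,-30,0],[60,0,0,-70,0],[60,0,0,-80,0]]]'; python3 -c "
from h import *
plan([.463,-.3015,.13],-41.2); print(readout.state()['joints'])"
```

```text
time: 4.82
ee_pos: [0.5239, 0.0863, 0.2015]
eef_rot: [[0.998, 0.069, 0.007], [0.069, -0.998, 0.002], [0.007, -0.002, -1.0]]
contact_force: [1.1, -0.1, 0.6]
opening: 0.0604
finger_force: 0.0
t 4.8167 ee [0.5239 0.0863 0.2015] yaw -86.05 shift [-88.  382.8  70.2] turn -44.85 F [ 1.1 -0.1  0.6] op 0.060440973648098625
[-0.2673455   0.60394335  0.02834807  1.89570288 -0.02795675  0.63493214
 -1.72343829]
```

```bash
python3 -m pendant '[[[60,-88,383,70,-45],[60,-88,383,70,-45],[60,-88,383,70,-45],[60,-88,383,70,-45],[60,-88,383,70,-45],[60,-88,383,70,-45],[60,-88,383,70,-45],[60,-88,383,70,-45],[60,-88,383,70,-45],[60,-88,383,70,-45],[60,-88,383,70,-45],[60,-88,383,70,-45]]]'; python3 - <<'E'
from h import *
plan([.463,-.3015,.012],-41.2)
ims=[eyes.capture(n)[0] for n in("top","side")]
for n in("top","side"):
  for t in("gauge_band","gauge_tip","gauge"): print(n,t,[(np.round(r["position"],4),round(r["confidence"],2)) for r in spot_point(n,t)[:1]])
a=cv2.resize(ims[0][190:310,240:400],(400,300)); b=cv2.resize(ims[1][110:230,260:420],(400,300))
save(np.hstack([a,b]),'c3.png',1)
E
```

```text
time: 5.82
ee_pos: [0.4592, -0.3043, 0.1268]
eef_rot: [[0.66, 0.751, -0.0], [0.751, -0.66, 0.0], [0.0, -0.0, -1.0]]
contact_force: [-0.4, 0.3, -0.2]
opening: 0.06
finger_force: 0.0
t 5.8167 ee [ 0.4592 -0.3043  0.1268] yaw -41.28 shift [  4.6   1.  114.8] turn -0.08 F [-0.4  0.3 -0.2] op 0.05997066854081345
top gauge_band [(array([ 0.5354, -0.2312,  0.0062]), 0.88)]
top gauge_tip [(array([ 0.5477, -0.2006,  0.0036]), 0.96)]
top gauge [(array([ 0.467 , -0.3062, -0.0011]), 0.69)]
side gauge_band [(array([ 0.53  , -0.2273,  0.0023]), 0.86)]
side gauge_tip [(array([ 0.5521, -0.2063,  0.002 ]), 0.92)]
side gauge [(array([ 4.651e-01, -3.021e-01,  1.000e-04]), 0.94)]
```

View pics/c3.png

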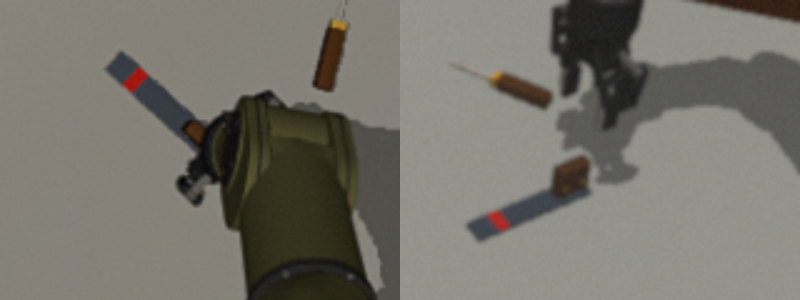

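The fingers straddle the grip block (side crop: fingers (570,80) and (620,110), block (570,175)), closing across the blade. Descend and grip.

```bash
python3 -m pendant '[[[60,5,1,40,0],[60,5,1,75,0],[60,5,1,100,0],[60,5,1,114,0],[60,5,1,114,0],[5,5,1,114,0],[5,5,1,114,0],[5,5,1,114,0],[5,5,1,114,0],[5,5,1,114,0],[5,5,1,114,0]]]'; python3 -c "
from h import *
plan([.463,-.3015,.08],-41.2)"
```

```text
time: 7.13
ee_pos: [0.4651, -0.3006, 0.0147]
eef_rot: [[0.657, 0.754, 0.003], [0.754, -0.657, -0.002], [0.001, 0.003, -1.0]]
contact_force: [0.5, 0.3, 6.0]
opening: 0.0173
finger_force: 59.5
t 7.1333 ee [ 0.4651 -0.3006  0.0147] yaw -41.1 shift [ -2.   -0.8 -65.3] turn 0.1 F [0.5 0.3 6. ] op 0.01731211143712071
```

```bash
python3 -m pendant '[[[5,0,0,-20,0],[5,0,0,-45,0],[5,0,0,-65,0],[5,0,0,-65,0]]]'; python3 -c "
from h import *
plan([.5325,-.086,.08],3.7)"
```

```text
time: 7.47
ee_pos: [0.4658, -0.3012, 0.0819]
eef_rot: [[0.658, 0.753, 0.006], [0.753, -0.658, -0.003], [0.001, 0.006, -1.0]]
contact_force: [0.9, -0.0, -2.1]
opening: 0.0171
finger_force: 59.1
t 7.4667 ee [ 0.4658 -0.3012  0.0819] yaw -41.12 shift [206.  -91.3   1.6] turn -44.82 F [ 0.9 -0.  -2.1] op 0.017099522806718424
```

```bash
python3 -m pendant '[[[5,206,-91,0,-45],[5,206,-91,0,-45],[5,206,-91,0,-45],[5,206,-91,0,-45],[5,206,-91,0,-45],[5,206,-91,0,-45],[5,206,-91,0,-45],[5,206,-91,0,-45],[5,206,-91,0,-45],[5,206,-91,0,-45]]]'; cat > look.py <<'E'
from h import *
import sys
plan([.5325,-.086,.038],3.7)
ims=[]
for n in("top","side"):
    im,d=eyes.capture(n); ims.append(im); P=cloud(n,d); i=im.astype(int); ok=d>0
    r=(i[...,0]>100)&(i[...,1]<70)&(i[...,2]<70)&ok&(np.abs(P[...,0]-.53)<.06)&(np.abs(P[...,1]-.04)<.1)
    print(n,'band',r.sum(),np.round(P[r].mean(0),4),cv2.minAreaRect((P[r][:,:2]*1000).astype(np.float32)))
    for t in("gauge_band","gauge_tip","gate_grip","slot"): print(n,t,[(np.round(x["position"],4),round(x["confidence"],2)) for x in spot_point(n,t)[:1]])
    h=ok&(P[...,2]>.138)&(P[...,2]<.155)&(np.hypot(P[...,0]-.521,P[...,1]-.084)<.045)
    if h.sum()>5: print('handle',h.sum(),np.round(P[h].mean(0),4))
a=cv2.resize(ims[0][160:280,110:270],(400,300)); b=cv2.resize(ims[1][190:340,200:400],(400,300))
save(np.hstack([a,b]),sys.argv[1],1)
E
python3 look.py c4.png
```

```text
time: 8.3
ee_pos: [0.5297, -0.0872, 0.0777]
eef_rot: [[-0.064, 0.998, -0.002], [0.998, 0.064, -0.002], [-0.002, -0.002, -1.0]]
contact_force: [-0.3, 0.1, -2.1]
opening: 0.0168
finger_force: 59.0
t 8.3 ee [ 0.5297 -0.0872  0.0777] yaw 3.66 shift [ 1.   3.  39.7] turn -0.04 F [-0.3  0.1 -2.1] op 0.016835021591860275
top band 67 [0.519  0.0093 0.0642] ((521.3153076171875, 11.158011436462402), (32.50612258911133, 19.226539611816406), 1.83108389377594)
top gauge_band [(array([0.531 , 0.0117, 0.0703]), 0.56)]
top gauge_tip [(array([0.5162, 0.0479, 0.0658]), 0.61)]
top gate_grip [(array([0.5199, 0.0831, 0.1351]), 0.45)]
top slot [(array([0.5255, 0.0856, 0.0121]), 0.8)]
handle 114 [0.5167 0.0818 0.1452]
side band 62 [0.5239 0.0102 0.0671] ((528.17431640625, -4.843496322631836), (27.04193878173828, 52.93315505981445), 12.980881690979004)
side gauge_band [(array([0.5277, 0.0137, 0.0667]), 0.91)]
side gauge_tip [(array([0.5225, 0.0425, 0.0648]), 0.93)]
side gate_grip [(array([0.5238, 0.0828, 0.132 ]), 0.56)]
side slot [(array([0.5227, 0.0812, 0.0071]), 0.76)]
handle 177 [0.5233 0.0872 0.1427]
```

View pics/c4.png

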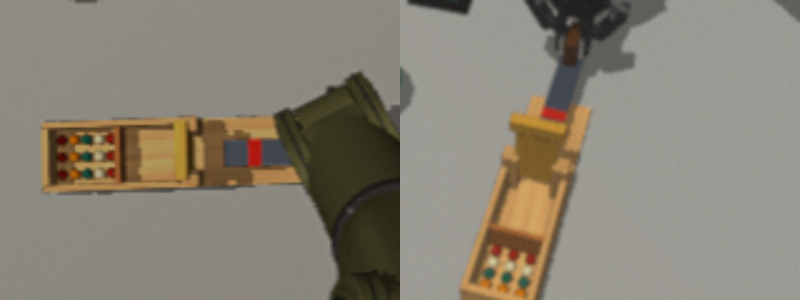

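The top crop shows the blade aligned with the trough, the band at (254,152) and the gate at (181,150). The side crop shows the gate raised and the blade just ahead of it. Lower it over the apron and recheck.

```bash
python3 -m pendant '[[[5,0,2,20,0],[5,0,2,40,0],[5,0,2,45,0],[5,10,2,45,0],[5,20,2,45,0],[5,25,2,45,0],[5,25,2,45,0],[5,25,2,45,0]]]'; python3 look.py c5.png
```

```text
time: 9.47
ee_pos: [0.5315, -0.0588, 0.034]
eef_rot: [[-0.07, 0.998, 0.001], [0.998, 0.07, 0.0], [0.0, 0.001, -1.0]]
contact_force: [0.1, -0.4, -2.4]
opening: 0.0172
finger_force: 58.8
t 9.4667 ee [ 0.5315 -0.0588  0.034 ] yaw 4.01 shift [-27.2  -0.9  -4. ] turn 0.31 F [ 0.1 -0.4 -2.4] op 0.017230187311230986
top band 38 [0.5227 0.0375 0.0264] ((521.65234375, 37.964691162109375), (29.355852127075195, 9.095620155334473), 3.3060097694396973)
top gauge_band [(array([0.5298, 0.0355, 0.0222]), 0.6)]
top gauge_tip [(array([0.5212, 0.077 , 0.0221]), 0.65)]
top gate_grip [(array([0.5219, 0.081 , 0.1357]), 0.44)]
top slot [(array([0.5253, 0.0866, 0.0124]), 0.97)]
handle 117 [0.5174 0.0819 0.1449]
side band 0 [nan nan nan] ((0.0, 0.0), (0.0, 0.0), 0.0)
side gauge_band [(array([ 0.7851,  0.0355, -0.0011]), 0.7)]
side gauge_tip []
side gate_grip [(array([0.5209, 0.0826, 0.133 ]), 0.8)]
side slot [(array([0.5209, 0.0821, 0.0086]), 0.74)]
handle 176 [0.523  0.0871 0.1427]look.py:8: RuntimeWarning: Mean of empty slice.
  print(n,'band',r.sum(),np.round(P[r].mean(0),4),cv2.minAreaRect((P[r][:,:2]*1000).astype(np.float32)))
  ret = um.true_divide(
```

View pics/c5.png

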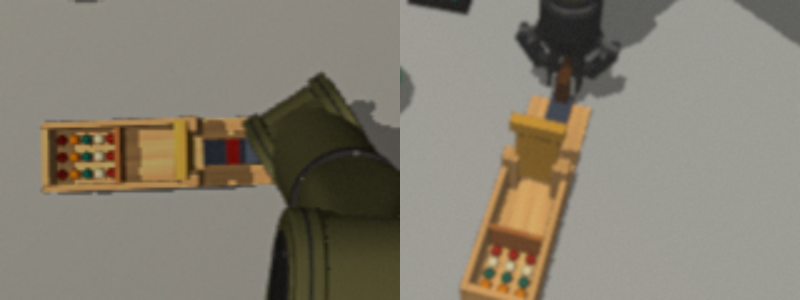

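The blade is centered between the posts in the top crop (band (233,152), gate (181,150)), and about 45 mm remains. Slide in, then lower.

```bash
python3 -m pendant '[[[5,10,0,0,0],[5,20,0,0,0],[5,30,0,0,0],[5,40,0,0,0],[5,45,0,0,0],[5,45,0,2,0],[5,45,0,4,0],[5,45,0,6,0],[5,45,0,7,0],[5,45,0,7,0]]]'
```

```text
time: 10.8
ee_pos: [0.5278, -0.0156, 0.0267]
eef_rot: [[-0.067, 0.998, 0.0], [0.998, 0.067, -0.001], [-0.001, 0.0, -1.0]]
contact_force: [-2.4, -0.4, 6.7]
opening: 0.0176
finger_force: 60.1
```

```bash
python3 -m pendant '[[[5,1,0,0,0],[5,1,0,0,0],[60,1,0,0,0],[60,1,0,0,0],[60,1,0,0,0],[60,1,0,-20,0],[60,1,0,-60,0],[60,-40,0,-100,0],[60,-80,0,-100,0],[60,-120,0,-100,0],[60,-160,0,-100,0],[60,-160,0,-100,0]]]'; cat > look2.py <<'E'
from h import *
import sys
G=np.array([.5215,.0837]);u=np.array([-.0645,.998]);v=np.array([-.998,-.0645])
ims=[]
for n in("top","side"):
    im,d=eyes.capture(n); ims.append(im); P=cloud(n,d); i=im.astype(int); ok=d>0
    X=(P[...,:2]-G)@u; Y=(P[...,:2]-G)@v; Z=P[...,2]
    def f(t,m):
        if m.sum()>5:
            r=cv2.minAreaRect((np.stack([X[m],Y[m]],1)*1000).astype(np.float32)); print(n,t,m.sum(),'z',round(np.median(Z[m]),4),'range x',np.round(np.percentile(X[m],[2,98])*1000,1),'mean',np.round([X[m].mean()*1000,Y[m].mean()*1000],1),np.round(r[0],1),np.round(r[1],1),round(r[2],1))
    f('block',ok&(Z>.056)&(Z<.07)&(abs(X+.1)<.045)&(abs(Y)<.03))
    f('handle',ok&(Z>.1)&(Z<.16)&(abs(X)<.03)&(abs(Y)<.045))
    f('blade',ok&(Z>.012)&(Z<.05)&(X<-.015)&(X>-.135)&(abs(Y)<.03)&(i[...,0]<i[...,2]+12)&(i.sum(-1)<300))
    f('walls',ok&(Z>.05)&(Z<.064)&(X>.02)&(X<.18)&(abs(Y)<.05))
    for t in("gauge","slot","gauge_band","gauge_tip"): 
        for x in spot_point(n,t)[:1]:
            p=np.array(x["position"]); print(n,t,np.round(np.array([(p[:2]-G)@u,(p[:2]-G)@v,p[2]])*1000,1),round(x["confidence"],2))
a=cv2.resize(ims[0][160:280,110:270],(400,300)); b=cv2.resize(ims[1][190:340,200:400],(400,300))
save(np.hstack([a,b]),sys.argv[1],1)
plan([.5225,.0835,.2],93.7)
E
python3 look2.py c6.png
```

```text
time: 11.8
ee_pos: [0.5376, -0.1857, 0.1259]
eef_rot: [[-0.055, 0.998, -0.001], [0.998, 0.055, -0.008], [-0.007, -0.001, -1.0]]
contact_force: [-0.2, -1.6, -0.1]
opening: 0.0601
finger_force: 0.0
top block 95 z 0.0629 range x [-123.7  -81.2] mean [-102.3    4.2] [-102.4    4.2] [14.4 42.7] 88.1
top handle 124 z 0.1453 range x [-8.6  4.2] mean [-1.8  3.4] [-2.6  2.5] [61.7 13.9] 89.9
top blade 264 z 0.0191 range x [-125.   -17.1] mean [-59.8   4.2] [-71.2   4.1] [ 28.3 108.8] 89.9
top walls 415 z 0.0571 range x [ 24.7 169.4] mean [108.2   3.2] [95.4  3.1] [150.5  80.3] 0.1
top gauge [ -68.7 -256.4   -0.4] 0.4
top slot [ 1.6 -5.1 14.4] 0.61
top gauge_band [-4.7 -4.3 18. ] 0.56
top gauge_tip [-328.5 -218.7   -1.1] 0.66
side block 104 z 0.0599 range x [-118.7  -78.1] mean [-98.4  -0.5] [-99.7  -0.7] [46.3 18.1] 0.8
side handle 386 z 0.1359 range x [-4.  10.2] mean [ 4.8 -1.9] [ 2.7 -2.1] [63.7 18. ] 89.1
side blade 11 z 0.0167 range x [-123.1 -104.2] mean [-112.5    9.5] [-114.4    9.7] [20.4  4.5] 0.2
side walls 629 z 0.0555 range x [ 26.6 171.6] mean [116.2  -1.4] [96.7 -2.3] [151.4  80.4] 0.2
side gauge [-96.8   1.2  10.7] 0.77
side slot [-1.4  2.1  7.7] 0.88
side gauge_band [-2.  -2.4 16.5] 0.93
side gauge_tip [32.   1.9 16.8] 0.89
t 12.3 ee [ 0.539  -0.1731  0.1262] yaw 4.04 shift [257.2   1.6 -73.7] turn -89.66 F [ 0.4 -0.1  0.1] op 0.059819870114482324
```

View pics/c6.png

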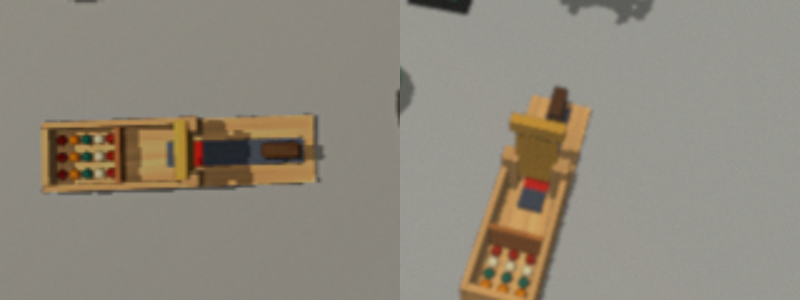

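The gauge lies flat and straight on the floor with the red band partly showing on both sides of the gate (top crop (198,152), side crop (537,186)). I'll check the tip and apron edges for the remaining offset.

```bash
python3 - <<'E'
from h import *
G=np.array([.5215,.0837]);u=np.array([-.0645,.998]);v=np.array([-.998,-.0645])
for n in("top","side"):
    k,D,E=K(n); im,d=eyes.capture(n)
    import sys
    # colour profiles along trough x at fixed height planes
    def prof(xs,y,z):
        out=[]
        for x in xs:
            acc=[]
            for yy in y:
                p=np.r_[G+u*x/1000+v*yy/1000,z]
                q=cv2.projectPoints(p[None],cv2.Rodrigues(E[:3,:3])[0],E[:3,3],k,D)[0].ravel()
                acc.append(cv2.getRectSubPix(im,(1,1),(float(q[0]),float(q[1])))[0,0])
            out.append(np.mean(acc,0).astype(int))
        return out
    y0=3.5 if n=="top" else -1.5
    for t,xs,y,z in(("tip",range(14,56,2),(-4,0,4),.018),("crosswall top",range(70,100,2),(-15,0,15),.057),("apron",range(-152,-126,2),(-30,-25),.012),("far end",range(160,182,2),(-25,0,25),.057)):
        print(n,t,' '.join(f"{x}:{c[0]},{c[1]},{c[2]}" for x,c in zip(xs,prof(xs,[a+y0 for a in y],z))))
E
```

```text
top tip 14:177,138,52 16:177,140,53 18:176,143,53 20:174,142,54 22:158,131,59 24:126,107,69 26:84,82,77 28:71,74,81 30:86,82,81 32:130,110,82 34:160,130,83 36:177,141,84 38:175,140,82 40:174,139,83 42:174,139,83 44:174,140,84 46:174,140,84 48:174,139,84 50:173,139,83 52:173,138,83 54:174,138,83
top crosswall top 70:116,85,50 72:97,69,40 74:72,50,27 76:52,33,16 78:60,35,16 80:107,63,30 82:144,86,42 84:149,88,43 86:127,65,31 88:114,45,22 90:112,33,17 92:119,47,26 94:125,71,42 96:127,95,57 98:116,95,62
top apron -152:140,136,127 -150:141,137,129 -148:132,129,122 -146:115,113,108 -144:82,81,77 -142:96,85,67 -140:129,104,68 -138:169,133,79 -136:177,135,80 -134:176,133,79 -132:174,130,78 -130:174,130,78 -128:173,131,78
top far end 160:90,70,41 162:132,106,62 164:176,143,84 166:177,144,87 168:169,142,95 170:156,139,111 172:143,138,125 174:140,137,129 176:140,137,129 178:141,137,128 180:140,137,128
side tip 14:67,70,79 16:67,71,79 18:67,71,79 20:67,71,78 22:66,70,77 24:67,70,77 26:67,70,78 28:66,70,77 30:65,70,77 32:68,69,74 34:86,76,71 36:123,99,73 38:162,126,82 40:189,144,88 42:199,152,92 44:200,153,92 46:200,154,91 48:200,153,92 50:201,153,92 52:201,154,93 54:201,154,93
side crosswall top 70:200,156,94 72:201,157,95 74:200,157,94 76:200,157,93 78:201,158,95 80:201,157,95 82:200,157,95 84:196,152,91 86:188,140,82 88:175,122,69 90:161,104,56 92:144,92,49 94:124,80,45 96:108,70,42 98:100,66,39
side apron -152:151,150,143 -150:151,151,144 -148:151,151,143 -146:150,150,143 -144:151,150,143 -142:153,149,139 -140:161,148,130 -138:172,147,118 -136:184,148,105 -134:191,147,94 -132:194,147,91 -130:194,147,90 -128:194,147,89
side far end 160:164,111,49 162:174,122,62 164:188,137,79 166:199,150,89 168:198,150,90 170:183,138,84 172:152,116,72 174:135,103,64 176:131,100,62 178:133,101,63 180:132,100,64
```

Trough edges put the origin at about 0 and the tip at about 32, so the band sits 2–3 mm short of the gate. That is inside the tolerance, but I'll regrasp and nudge it for margin.

```bash
python3 -c "
from h import *
plan([.5278,-.0146,.028],3.7)"; python3 -m pendant '[[[60,40,0,0,0],[60,80,0,0,0],[60,120,0,0,0],[60,159,0,0,0],[60,159,0,0,0],[60,159,0,0,0],[60,159,0,0,0]]]'; python3 -c "
from h import *
plan([.5278,-.0146,.028],3.7)"
```

```text
t 12.4 ee [ 0.539  -0.1737  0.1262] yaw 3.99 shift [ 1.595e+02 -1.000e-01  9.820e+01] turn 0.29 F [0.2 1.4 0.6] op 0.06026569297402585
time: 12.98
ee_pos: [0.5279, -0.0161, 0.1261]
eef_rot: [[-0.069, 0.998, -0.0], [0.998, 0.069, -0.001], [-0.001, -0.0, -1.0]]
contact_force: [0.2, -0.6, 0.0]
opening: 0.0599
finger_force: 0.0
t 12.9833 ee [ 0.5279 -0.0161  0.1261] yaw 3.95 shift [ 1.6 -0.  98.1] turn 0.25 F [ 0.2 -0.6  0. ] op 0.059895896960291836
```

```bash
python3 -m pendant '[[[60,1,0,40,0],[60,1,0,75,0],[60,1,0,97,0],[60,1,0,97,0],[60,1,0,97,0],[5,1,0,97,0],[5,1,0,97,0],[5,1,0,97,0],[5,1,0,97,0],[5,1,0,97,0]]]';  python3 -m pendant '[[[5,2,0,0,0],[5,2.5,0.5,0,0],[5,2.5,0.5,0,0],[5,2.5,0.5,0,0]]]'
```

```text
time: 13.82
ee_pos: [0.529, -0.0152, 0.0307]
eef_rot: [[-0.068, 0.998, 0.003], [0.998, 0.068, -0.0], [-0.0, 0.003, -1.0]]
contact_force: [-0.3, -0.3, 6.8]
opening: 0.0174
finger_force: 59.7
time: 14.15
ee_pos: [0.5288, -0.0143, 0.0306]
eef_rot: [[-0.067, 0.998, 0.002], [0.998, 0.067, -0.003], [-0.003, 0.001, -1.0]]
contact_force: [-0.7, -3.4, 7.6]
opening: 0.0173
finger_force: 59.8
```

```bash
python3 -m pendant '[[[5,0,0,-3,0],[5,0,0,-3,0],[5,0,0,-3,0],[5,0,0,-3,0]]]'; 
```

```text
time: 14.48
ee_pos: [0.5282, -0.012, 0.0322]
eef_rot: [[-0.069, 0.998, -0.0], [0.998, 0.069, 0.0], [0.0, -0.0, -1.0]]
contact_force: [0.3, 0.5, -2.1]
opening: 0.0172
finger_force: 58.5
```

```bash
python3 -m pendant '[[[5,0,0,1.5,0],[5,0,0,1.5,0],[40,0,0,1.5,0],[60,0,0,1.5,0],[60,0,0,1.5,0],[60,0,0,-20,0],[60,0,0,-60,0],[60,-40,0,-100,0],[60,-80,0,-100,0],[60,-120,0,-100,0],[60,-160,0,-100,0],[60,-160,0,-100,0]]]'; python3 look2.py c7.png
```

```text
time: 15.48
ee_pos: [0.538, -0.1832, 0.132]
eef_rot: [[-0.055, 0.998, -0.001], [0.998, 0.055, -0.008], [-0.008, -0.001, -1.0]]
contact_force: [-0.2, -1.0, -0.9]
opening: 0.0598
finger_force: 0.0
top block 101 z 0.0621 range x [-120.8  -78.5] mean [-99.9   3.4] [-99.5   2.7] [17.2 42.8] 88.3
top handle 124 z 0.1452 range x [-8.7  4.4] mean [-1.8  3.4] [-2.2  2.3] [13.2 62. ] 0.1
top blade 255 z 0.0192 range x [-122.1  -17.2] mean [-58.7   4.2] [-69.7   3.9] [106.6  28.3] 0.3
top walls 409 z 0.0572 range x [ 25.2 169.3] mean [109.1   2.6] [95.2  3. ] [149.8  80.5] 0.2
top slot [ 2.2 -5.8 13. ] 0.77
top gauge_band [-0.9 -5.2 16.6] 0.77
top gauge_tip [39.4  3.5 12.7] 0.57
side block 102 z 0.0602 range x [-116.9  -75.5] mean [-95.   -1.3] [-96.6  -1.8] [44.2 17.9] 0.8
side handle 382 z 0.1362 range x [-4.5  9.6] mean [ 4.8 -1.7] [ 1.8 -2. ] [16.3 63.7] 0.5
side blade 10 z 0.0171 range x [-116.8 -104.5] mean [-110.4    8.7] [-110.7    9.1] [ 4.  12.6] 86.4
side walls 623 z 0.0553 range x [ 24.8 171.7] mean [115.9  -1.5] [96.5 -2.2] [152.6  80.4] 0.2
side gauge [-97.3   0.6  10.5] 0.71
side slot [-1.4  1.8  9.9] 0.92
side gauge_band [-0.5 -1.5 16.3] 0.76
side gauge_tip [34.5  1.3 17.6] 0.91
t 15.9833 ee [ 0.5393 -0.1706  0.1322] yaw 4.05 shift [254.7   1.2 -67.7] turn -89.65 F [ 0.4 -0.3  0.6] op 0.059977950270585036
```

View pics/c7.png

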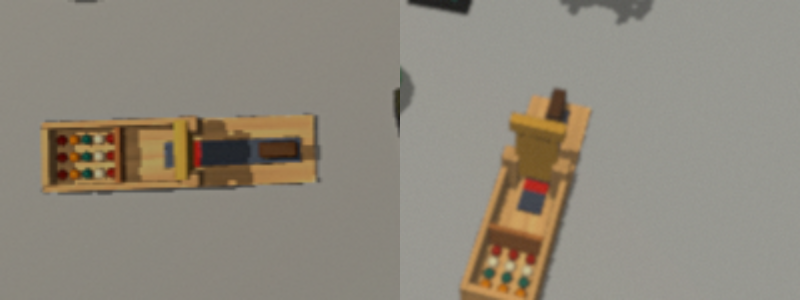

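The block sits at about -99 and the band straddles the gate, flat and straight. Now I'll press the gate down from above with shut fingers.

```bash
python3 -m pendant '[[[0,0,1,-30,0],[0,40,1,-60,0],[0,80,1,-68,0],[0,120,1,-68,0],[0,160,1,-68,0],[0,200,1,-68,0],[0,240,1,-68,0],[0,255,1,-68,0],[0,255,1,-68,0],[0,255,1,-68,0],[0,255,1,-68,0]]]'; python3 -c "
from h import *
plan([.5220,.0835,.15],3.7)"
```

```text
time: 16.9
ee_pos: [0.5227, 0.0811, 0.1999]
eef_rot: [[-0.067, 0.998, -0.0], [0.998, 0.067, -0.002], [-0.002, -0.001, -1.0]]
contact_force: [-0.5, -0.6, -0.3]
opening: 0.0
finger_force: 0.0
t 16.9 ee [0.5227 0.0811 0.1999] yaw 3.85 shift [ 2.5 -0.5 49.9] turn 0.15 F [-0.5 -0.6 -0.3] op 3.19487914941103e-05
```

```bash
python3 -m pendant '[[[0,2,0,20,0],[0,2,0,40,0],[0,2,0,49,0],[0,2,0,53,0],[0,2,0,56,0],[0,2,0,59,0],[0,2,0,62,0],[0,2,0,64,0],[0,2,0,66,0],[0,2,0,66,0]]]'; python3 -m pendant '[[[0,0,0,1,0],[0,0,0,2,0],[0,0,0,3,0],[0,0,0,3,0],[0,0,0,3,0]]]'
```

```text
time: 17.73
ee_pos: [0.523, 0.0846, 0.1342]
eef_rot: [[-0.068, 0.998, 0.001], [0.998, 0.068, 0.0], [0.0, 0.001, -1.0]]
contact_force: [-0.3, -1.0, 0.0]
opening: -0.0
finger_force: 0.0
time: 18.15
ee_pos: [0.5227, 0.0849, 0.1311]
eef_rot: [[-0.068, 0.998, 0.0], [0.998, 0.068, 0.0], [0.0, 0.0, -1.0]]
contact_force: [0.1, 0.2, 0.1]
opening: -0.0002
finger_force: 0.3
```

```bash
python3 look2.py c8.png | grep -E "handle|^t|block"
```

```text
top block 96 z 0.0623 range x [-120.6  -78.3] mean [-99.8   3.4] [-99.7   2.7] [17.2 42.6] 88.0
top blade 257 z 0.0188 range x [-122.3  -17.7] mean [-58.9   4. ] [-69.7   3.8] [106.3  28.4] 0.5
top walls 135 z 0.0576 range x [132.2 170. ] mean [159.9   8.9] [153.    4.3] [37.4 81.2] 5.9
top gauge [-98.5   1.2  10.3] 0.64
top slot [ 1.3 -5.8 13.8] 0.72
top gauge_band [-1.5 -5.8 17. ] 0.96
side handle 335 z 0.1284 range x [-3.9 14.6] mean [ 7.1 -1.2] [ 5.  -2.4] [64.4 21.2] 88.8
t 18.65 ee [0.5225 0.0846 0.1311] yaw 3.92 shift [ -1.1  -0.1 -68.9] turn -89.78 F [-0.4 -0.   0.6] op 5.855922695437567e-05
```

View pics/c8.png

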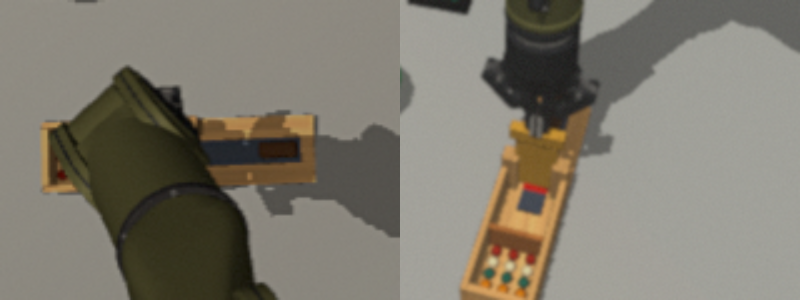

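The gate has come down with the fingers: the side crop shows the bar at (537,132), lower than before. Continue gently in small steps.

```bash
for i in 1; do python3 -m pendant '[[[0,0,0,1,0],[0,0,0,2,0],[0,0,0,3,0],[0,0,0,4,0],[0,0,0,4,0],[0,0,0,4,0]]]'; done;  python3 -m pendant '[[[0,0,0,0.7,0],[0,0,0,1.5,0],[0,0,0,1.5,0],[0,0,0,1.5,0]]]'
```

```text
time: 19.15
ee_pos: [0.5225, 0.0843, 0.1269]
eef_rot: [[-0.068, 0.998, -0.0], [0.998, 0.068, -0.0], [-0.0, -0.0, -1.0]]
contact_force: [0.9, -0.1, -0.3]
opening: 0.0001
finger_force: 0.0
time: 19.48
ee_pos: [0.5226, 0.0843, 0.1261]
eef_rot: [[-0.068, 0.998, 0.0], [0.998, 0.068, -0.001], [-0.001, 0.0, -1.0]]
contact_force: [-1.6, -1.1, 5.8]
opening: 0.0001
finger_force: 2.9
```

Contact is at z = 0.126, which matches the gate resting on the 6 mm blade. A touch more, then retreat.

```bash
python3 -m pendant '[[[0,0,0,0.5,0],[0,0,0,0.5,0]]]'; python3 -m pendant '[[[0,0,0,-10,0],[0,0,0,-40,0],[0,0,0,-80,0],[0,-40,0,-100,0],[0,-80,0,-100,0],[0,-120,0,-100,0],[0,-160,0,-100,0],[0,-200,0,-100,0],[0,-240,0,-100,0],[0,-240,0,-100,0]]]'; python3 look2.py c9.png
```

```text
time: 19.65
ee_pos: [0.5226, 0.0843, 0.126]
eef_rot: [[-0.068, 0.998, 0.001], [0.998, 0.068, -0.001], [-0.001, 0.001, -1.0]]
contact_force: [-2.3, -1.0, 10.6]
opening: 0.0005
finger_force: 5.1
time: 20.48
ee_pos: [0.5379, -0.167, 0.2246]
eef_rot: [[-0.053, 0.999, -0.001], [0.999, 0.053, -0.007], [-0.007, -0.002, -1.0]]
contact_force: [-0.7, -1.2, 0.3]
opening: -0.0004
finger_force: 0.0
top block 98 z 0.0627 range x [-120.7  -78.4] mean [-99.6   3.4] [-99.6   2.7] [17.2 42.6] 88.1
top handle 119 z 0.1255 range x [-7.1  4.1] mean [-1.7  2.4] [-2.8  2. ] [62.4 14.3] 88.9
top blade 258 z 0.019 range x [-122.1  -17.3] mean [-58.6   4.2] [-69.7   3.7] [106.5  28.1] 0.6
top walls 407 z 0.0574 range x [ 23.6 169.7] mean [108.   3.] [95.4  3.1] [150.3  80.3] 0.1
top gauge [-101.6    0.3    9.6] 0.93
top slot [-0.  -6.6 11.9] 0.82
top gauge_band [-1.2 -4.7 14.7] 0.74
top gauge_tip [36.2  4.4 15.3] 0.82
side block 100 z 0.0601 range x [-116.7  -76.4] mean [-95.8  -1.4] [-96.6  -1.6] [45.6 17.6] 1.8
side handle 269 z 0.1221 range x [-4.6 10.5] mean [ 5.1 -1.6] [ 2.5 -2.1] [63.5 17.5] 89.9
side blade 22 z 0.0162 range x [-118.8  -85. ] mean [-103.7    8.8] [-101.2    9.1] [ 4.5 35.8] 89.4
side walls 622 z 0.0555 range x [ 25.7 171.5] mean [116.4  -1.9] [96.5 -2.1] [151.7  80.3] 0.2
side gauge [-98.7   1.3  10.2] 0.74
side slot [-2.1 -1.3  7.7] 0.84
side gauge_band [ 3.4 -4.3 15.7] 0.56
side gauge_tip [32.4  2.3 15.6] 0.79
t 20.9833 ee [ 0.5391 -0.1538  0.2253] yaw 4.02 shift [2.379e+02 1.000e-01 2.530e+01] turn -89.68 F [0.1 0.7 0.2] op -6.741237143677649e-05
```

View pics/c9.png

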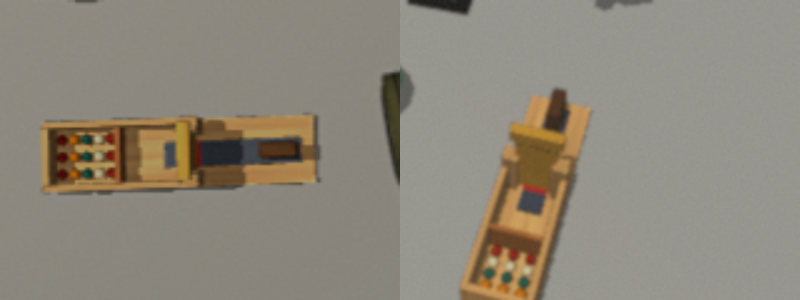

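The gate is down on the band in both views, its bar top at 0.1255 m (lift of about 6 mm). The gauge hasn't moved and the arm is clear.

```bash
python3 -c "
from h import *
print(ticket.sign_off())"
```

```text
the job is handed in; nothing more can be done
None
```

The job is handed in at about 21 s of the 61 s allowed: by the final camera check the gate rests on the blade at a lift of about 6 mm, with the red band within about 1 mm of its mid-plane, the gauge released and the arm clear; sign-off returned no verdict.

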